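Lock the plug-in module and hold the heat-sink cover over the amplifier housing

ROBOT

A 7-joint arm with a two-finger parallel gripper is mounted at the origin on the work surface. World frame = base frame: x ahead of the robot, y to its left, z up, the work surface at z = 0. Lengths are in m, angles in rad, forces in N, time in s.
With the tool pointing down it reaches from about 0.425 to 0.925 m from the base axis. Payload 6.8 kg.
Tool frame: the origin (TCP) lies on the mounting face of the last link; the fingertips stand 173 mm ahead of it and the grasp point (between the pads) lies 155 mm ahead of it; y points along the fingers, x is the direction in which the jaws open and shut, and the axes are right-handed (so a half turn about y gives the same grasp; the last joint's range is limited). The gripper opens to 85 mm and grips with 20 to 120 N. Pads are 22 mm wide; open, the fingers measure 114 mm over their backs; the gripper's body (76 mm by 85 mm) begins 54 mm behind the grasp point. The pads swing forward as they close: fully open they stand 13 mm farther back than shut.
Start: joints at [1.093, 0.477, 0.022, 1.555, -0.011, 1.109, -0.083], TCP at [0.244, -0.629, 0.405] pointing down, gripper open.
Joint ranges: [-2.96, 2.96], [-0.34, 2.1], [-1.41, 1.46], [0.24, 2.44], [-1.37, 4.51], [0.17, 1.92], [-2.96, 2.96]. Speed limits (rad/s): [2.39, 2.39, 3.14, 3.14, 3.14, 3.14, 3.14].

INTERFACE

Orientations are given as a rotation vector (axis times angle).
In Python, from bench import r gives the robot as it stands.
- The arm moves only by the tool step_arm, never from a script. Its arguments are lists of equal length, an entry for each row: "xyz": the shift along the tool's x, y, z scaled (see below), a list of three; "rotation": the turn, a rotation vector about the tool's x, y, z scaled (see below), a list of three. A call has 1 to 20 rows; each row is the pose to reach, as a shift and turn from the pose measured when the call began, along the tool's axes at that moment; what a row does not reach only later rows make up. The controller multiplies each number of a shift by 30 cm and each number of a turn by 90 degrees. A row lasts 1/8 s, in which the tool goes at most 62.5 mm and 10.7 degrees, less where a joint would pass 70% of its speed; a pose out of reach is approached as far as the arm can. A call with a number of a shift or a turn outside -1 to 1 is refused whole. A call with a gripper value outside its range is refused whole. "grip" is the closure, from 0 (fully open) to 1 (shut), set as the call begins (left out, the last holds). The fingers move at their own pace and stop on an object; "force" is the grip in N (left out, the last holds). Time passes only in rows, so rows that repeat a pose let the fingers close. It gives the time, the measured TCP pose, the force and the opening at its end, in the units of the state.
- r.get_obs(): the state, without advancing time (a new reading comes with each control period).
- r.grab_frame(name): name is "side" or "top"; returns a dict with "pixels" (400x640x3 uint8, red, green, blue), "fx", "fy", "cx", "cy" (pixels), "dist_coeffs" ([k1, k2, p1, p2, k3] as OpenCV has them; the pictures are not rectified), "position" and "attitude" of the camera in the world. Camera axes: x right, y down, z forward; pixel columns grow to the right and rows downward; lengths in m; the calibration is good to about 2 mm. A picture is of the moment at which its call begins. There is no depth.
- r.hand_in(): hands the job in, once; it reports no verdict.
The state is a dict: "clock": time; "joints": joint angles; "qvel": joint speeds; "tau": joint torques, N m; "tcp_pos": TCP position; "orientation": TCP orientation; "contact_force": force on the tool from outside, world axes, zero at the start; "moment": the same for the moment, N m; "grip_width": finger opening in m.
Only numpy, scipy, OpenCV 4.12 (cv2) and the standard library are available. Lean on these libraries where they do the work, as an engineer would, in place of code of your own. Each camera call takes 0.05 s, during which the arm holds its last target.

TASK

Close up the repaired amplifier: first press the module's orange captive screw-knob down and, while it is down, turn it clockwise to its stop so that it stays locked down when you let go. Then pick up the cover plate by its heat sink and hold it level and steady about a centimetre above the housing, connector window over the green terminal block and every corner hole centred over its threaded boss, without letting it touch the housing. Finish while still holding it there, so that I can plug in the sensor lead below it and start the screws; leave the solder spool, the screw tray and the bottle where they are.

Things in the scene. Friction and masses are not known exactly. Their poses are not given: they have to be found in the camera images.
- housing: Open black amplifier housing, 120 (x) x 170 (y) mm, walls 4 mm, fixed in a grey cradle plate 140 x 190 x 10 mm. Origin: underside of the cradle, under the housing's middle; z up. Rim and corner bosses end at z = 62. Inside: blue module (top z = 34) with the orange knob; green terminal block 12 x 36 at x = 42.5, y = 0. Left or right of the robot, cover on the other side; yaw within 0.35 rad.
- boss_a (a point): Centre of the top of the threaded boss (13 mm black post, brass insert, 5 mm thread) at the housing's x = +50, y = +75 mm; height 62 mm over the bench.
- boss_b (a point): The same at the housing's x = +50, y = -75 mm.
- boss_c (a point): The same at the housing's x = -50, y = -75 mm.
- boss_d (a point): The same at the housing's x = -50, y = +75 mm.
- screw_knob (a point): Centre of the top of the orange captive screw-knob: knurled upright cylinder, 20 mm across, 16 mm tall, at the housing's x = 0, y = -30 mm. Released, its top is 57.5 and its underside 41.5 mm over the bench (board: 34 mm); locked, 5 mm lower. Grip it across any diameter; from its axis it is free of tall things for 36 mm in the housing's x and 50 mm in y.
- screw_press (a joint): How far the knob is pushed down, in m: 0 released (a spring of 3.6 to 7.5 N lifts it), 0.0065 at the bottom. Push at least 0.0055 before turning; once turned clockwise it stays at about 0.005 by itself. Turned while up, its cross pin misses the slot: it must be turned back before it can go down.
- screw_turn (a joint): Turn of the knob in rad, growing clockwise as seen from above: starts between 0 and 0.1, the stop is at 1.3 (locked). It turns with about 0.03 N m and stays where it is left; a hand forced past the stop can spring it back by 0.2 rad, which does no harm.
- cover: Loose aluminium cover plate, 120 (x) x 170 (y) x 3 mm, about 0.23 kg, flat on the bench. Origin: centre of its underside; z up. Dark finned heat sink on top, 40 (x) x 70 (y) mm, z = 3 to 33 mm, centred: grip it across its 40 mm. Four 8 mm holes at x = +-50, y = +-75 mm; a 14 x 40 mm connector window at x = +42.5, y = 0 marks its +x edge. Yaw within 0.45 rad.
- hole_a (a point): Centre, at the plate's underside, of the cover's hole at its x = +50, y = +75 mm; belongs over boss_a.
- hole_b (a point): The same at the cover's x = +50, y = -75 mm; belongs over boss_b.
- hole_c (a point): The same at the cover's x = -50, y = -75 mm; belongs over boss_c.
- hole_d (a point): The same at the cover's x = -50, y = +75 mm; belongs over boss_d.
- heat_sink (a point): Centre of the top of the cover's heat sink, 33 mm above the plate's underside.
- spool: Bystander: teal solder spool standing on end, 50 mm across, 42 mm tall. Origin: centre of its underside.
- tray: Bystander: open steel tray with screws, 74 (x) x 60 (y) x 16 mm. Origin: centre of its underside.
- bottle: Bystander: blue dropper bottle with a white tip, 38 mm across, 100 mm tall. Origin: centre of its underside.

How it is judged:
By the outcome, as a careful person would: the job done as asked, in the order asked, and still so for the second after the job is handed in, while the arm keeps its last pose, push and grip.
It also fails if it takes over 64 s, if anything falls off the work surface, if the arm or the gripper's body presses on something with over 40 N, if the wrist force passes 120 N, or if a joint passes its speed limit or range.

## Working session

There is one attempt and no reset: what is moved stays moved. The work goes in short steps, Python scripts to look and compute and a tool call to move; the robot and the scene stay as the last step left them, time stands still between calls to the robot, and variables do not carry over. Pictures are saved under pics/ and viewed, and the job is handed in when it is done.

Besides the shell and the picture viewer there is one more tool, called after "Request:" in YAML: its name, and indented under it one key for each argument. step_arm: Moves the arm, as the interface text tells. Its arguments: {"type":"object","properties":{"xyz":{"type":"array"},"rotation":{"type":"array"},"grip":{"type":"number"},"force":{"type":"number"}},"required":["xyz","rotation"]}

```bash
mkdir -p pics; ls; cat > h.py <<'E'
import numpy as np, cv2
from scipy.spatial.transform import Rotation as R
from bench import r
def grab(n,fn):
    f=r.grab_frame(n); cv2.imwrite(fn,cv2.cvtColor(f["pixels"],cv2.COLOR_RGB2BGR)); return f
E
python3 - <<'E'
from h import *
print(r.get_obs())
for n in("top","side"):
    f=grab(n,f"pics/{n}0.png"); print({k:v for k,v in f.items() if k!="pixels"})
E
```

```text
pics
{'clock': 0.0, 'joints': array([ 1.0928999 ,  0.47782052,  0.02234284,  1.55648968, -0.01147658,
        1.10930011, -0.08307721]), 'qvel': array([ 0.00093573,  0.00012836, -0.00023843,  0.00036638,  0.00036487,
       -0.00062115, -0.0004859 ]), 'tau': array([-1.32132760e-05, -5.96452975e+01,  1.60813518e+00, -2.81196767e+01,
        1.25167030e-02,  9.43826220e-03,  4.36247979e-05]), 'tcp_pos': array([ 0.24386077, -0.62910157,  0.40369565]), 'orientation': array([-1.36082101,  0.93381759, -0.93110178]), 'contact_force': array([-0.87593833,  0.37505861,  0.18168244]), 'moment': array([-0.01513683,  0.00147766,  0.00160601]), 'grip_width': 0.0853808858565775}
{'fx': 387.06318419708595, 'fy': 387.06318419708595, 'cx': 319.19927992570024, 'cy': 202.15675890146494, 'dist_coeffs': array([-0.03997362,  0.        ,  0.        ,  0.        ,  0.        ]), 'position': array([0.44499867, 0.00840086, 0.86430426]), 'attitude': array([-2.18385114,  2.14080296, -0.15797422])}
{'fx': 520.0143599807775, 'fy': 520.0143599807775, 'cx': 321.7971004970736, 'cy': 199.44375564682335, 'dist_coeffs': array([0.04938315, 0.        , 0.        , 0.        , 0.        ]), 'position': array([0.18138664, 0.78288126, 0.63349495]), 'attitude': array([-0.58124668,  2.52750379, -1.36577818])}
```

View pics/top0.png

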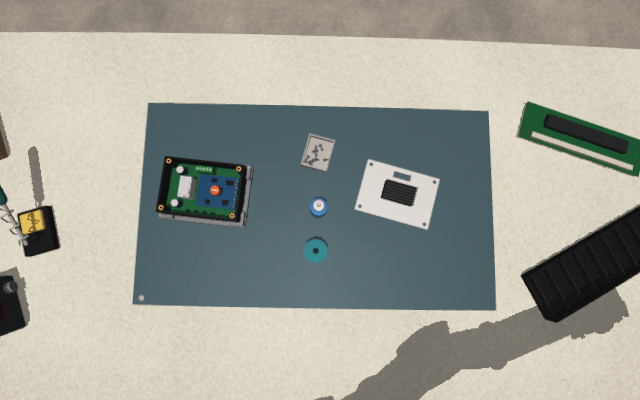

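View pics/side0.png

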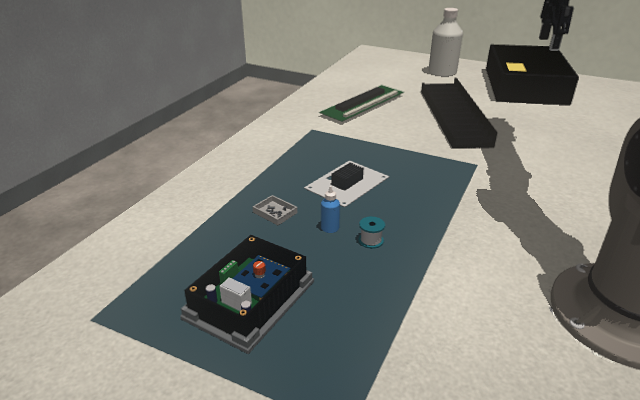

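```bash
python3 - <<'E'
from h import *
o=r.get_obs(); print(R.from_rotvec(o['orientation']).as_matrix())
for n in("top","side"):
    f=r.grab_frame(n); print(R.from_rotvec(f['attitude']).as_matrix())
E
```

```text
[[ 3.61545352e-01 -7.12751375e-04  9.32354252e-01]
 [-9.32352987e-01  1.53931771e-03  3.61546038e-01]
 [-1.69288185e-03 -9.99998561e-01 -1.08002710e-04]]
[[ 0.01873905 -0.99148109  0.12889566]
 [-0.99966174 -0.02090508 -0.01547206]
 [ 0.01803483 -0.12856213 -0.99153745]]
[[-0.90015314 -0.24086938  0.36291357]
 [-0.43556573  0.49277888 -0.75329374]
 [ 0.00260925 -0.83615245 -0.54849091]]
```

```bash
python3 - <<'E'
from h import *
a=cv2.imread("pics/top0.png"); b=cv2.imread("pics/side0.png")
cv2.imwrite("pics/c1.png",cv2.resize(a[145:235,145:260],None,fx=6.5,fy=6.5,interpolation=cv2.INTER_CUBIC))
cv2.imwrite("pics/c2.png",cv2.resize(a[150:235,345:445],None,fx=7,fy=7,interpolation=cv2.INTER_CUBIC))
cv2.imwrite("pics/c3.png",cv2.resize(b[225:355,175:320],None,fx=4.5,fy=4.5,interpolation=cv2.INTER_CUBIC))
cv2.imwrite("pics/c4.png",cv2.resize(b[150:215,295:400],None,fx=7,fy=7,interpolation=cv2.INTER_CUBIC))
E
```

```text
(no output)
```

View pics/c1.png

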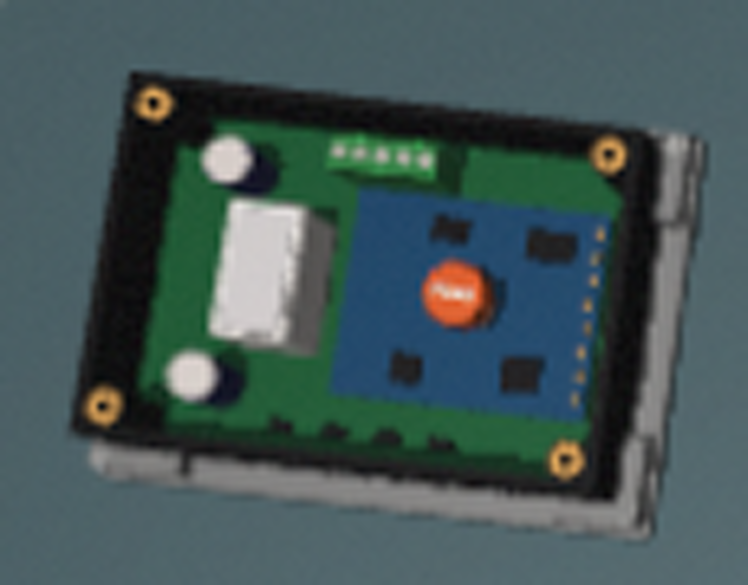

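View pics/c2.png

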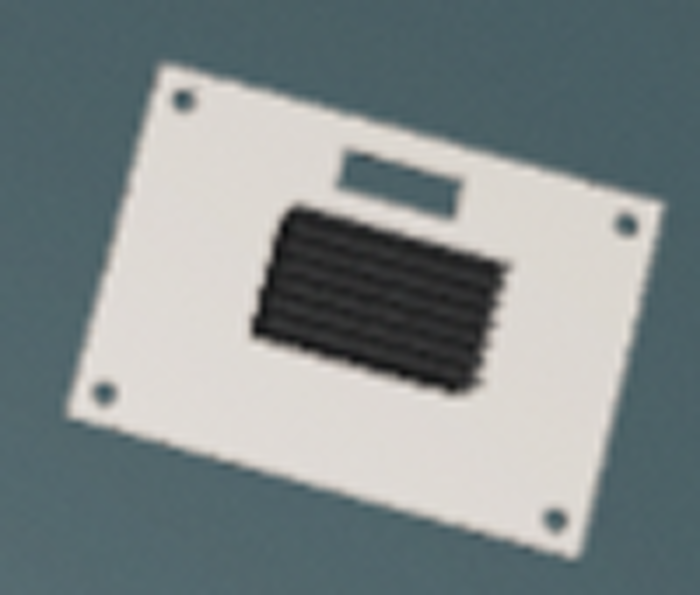

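View pics/c3.png

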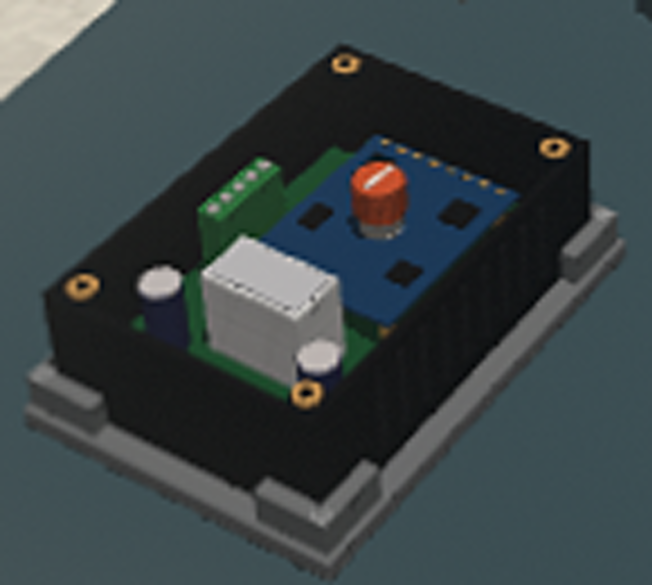

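View pics/c4.png

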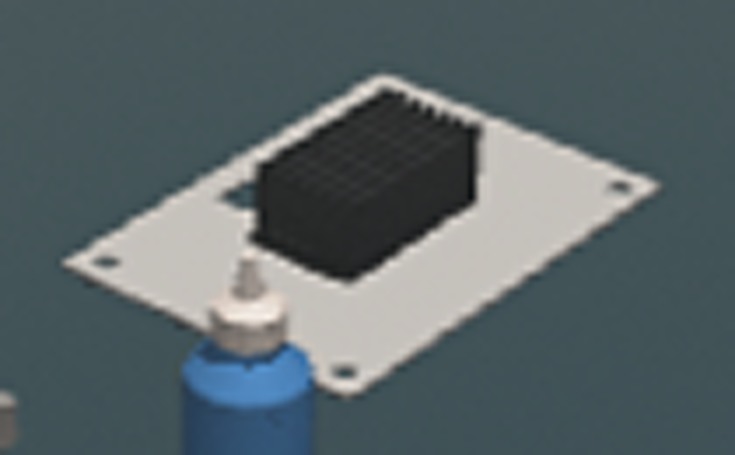

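```bash
cat >> h.py <<'E'
from scipy.optimize import least_squares
def proj(f,P):
    A=R.from_rotvec(f['attitude']).as_matrix(); K=np.array([[f['fx'],0,f['cx']],[0,f['fy'],f['cy']],[0,0,1]])
    Pc=(np.atleast_2d(P)-f['position'])@A
    return cv2.projectPoints(Pc,np.zeros(3),np.zeros(3),K,f['dist_coeffs'])[0][:,0]
def onplane(f,uv,z):
    K=np.array([[f['fx'],0,f['cx']],[0,f['fy'],f['cy']],[0,0,1]])
    n=cv2.undistortPoints(np.array(uv,float).reshape(-1,1,2),K,f['dist_coeffs'])[:,0]
    d=np.c_[n,np.ones(len(n))]@R.from_rotvec(f['attitude']).as_matrix().T
    p=np.asarray(f['position']); return p+d*((z-p[2])/d[:,2])[:,None]
def src(p,s,x0,y0): return (np.array(p,float)+.5)/s-.5+[x0,y0]
C=np.array([[50,75],[50,-75],[-50,-75],[-50,75]])/1e3
def fit(obs,verbose=True):
    # obs: list of (frame, local xy, z, uv)
    def res(q):
        c,s=np.cos(q[2]),np.sin(q[2]); o=[]
        for f,l,z,uv in obs:
            w=np.array(l)@np.array([[c,s],[-s,c]])+q[:2]
            o.append((proj(f,np.c_[w,np.broadcast_to(z,len(w))])-uv).ravel())
        return np.concatenate(o)
    x=least_squares(res,[.45,0,0]); 
    if verbose: print("fit mm",x.x[:2]*1e3,"yaw",x.x[2],"\nres",np.round(x.fun.reshape(-1,2),1).tolist())
    return x.x
E
cat > m1.py <<'E'
from h import *
t=r.grab_frame("top"); s=r.grab_frame("side")
ht=src([(153,103),(608,155),(566,460),(103,405)],6.5,145,145)
hs=src([(82,286),(345,64),(554,148),(306,393)],4.5,175,225)
ct=src([(183,100),(627,224),(555,519),(104,393)],7,345,150)
cs=src([(107,262),(620,186),(345,372)],7,295,150)
fit([(t,C,.062,ht)]);fit([(s,C,.062,hs)]);fit([(t,C,.062,ht),(s,C,.062,hs)])
print("cover");fit([(t,C,.002,ct)]);fit([(s,C[[0,2,3]],.003,cs)]);fit([(t,C,.002,ct),(s,C[[0,2,3]],.003,cs)])
print(onplane(t,src([(455,290)],6.5,145,145),.0575),onplane(s,src([(380,178)],4.5,175,225),.0575))
# bystanders rough
print(onplane(t,[(319,205)],.1),onplane(t,[(316,250)],.042),onplane(t,[(318,153)],.016))
E
python3 m1.py
```

```text
fit mm [574.84646031 247.52431676] yaw -0.09411786345395681 
res [[0.1, 0.0], [0.1, -0.0], [-0.2, -0.1], [-0.0, 0.1]]
fit mm [574.61317879 248.44785447] yaw -0.09549072498564903 
res [[-0.1, 0.0], [0.0, -0.2], [0.1, -0.2], [-0.0, 0.2]]
fit mm [574.82004873 247.96793407] yaw -0.0948803480796178 
res [[-0.1, 0.0], [-0.1, -0.0], [-0.4, -0.1], [-0.2, 0.1], [-0.1, -0.2], [0.1, -0.3], [0.1, -0.4], [0.1, -0.1]]
cover
fit mm [ 580.47454062 -181.15670139] yaw -0.25450191974858166 
res [[0.0, 0.0], [-0.1, 0.0], [-0.1, -0.0], [0.1, -0.0]]
fit mm [ 578.8518727  -177.75233659] yaw -0.25466315666900136 
res [[-0.1, -0.0], [0.1, -0.0], [0.1, -0.0]]
fit mm [ 580.14061749 -180.56603187] yaw -0.2542403125455533 
res [[-0.2, 0.2], [-0.4, 0.1], [-0.3, 0.1], [-0.1, 0.1], [-0.1, -0.7], [-0.0, -0.7], [0.1, -0.8]]
[[0.57277526 0.21678515 0.0575    ]] [[0.57092191 0.21848679 0.0575    ]]
[[ 0.53864345 -0.00323588  0.1       ]] [[4.49987216e-01 4.11257677e-04 4.20000000e-02]] [[ 6.66662400e-01 -5.04327289e-05  1.60000000e-02]]
```

```bash
cat >> h.py <<'E'
def tgt(x,y,z,psi):
    o=r.get_obs(); T=R.from_rotvec(o['orientation']); M=T.as_matrix()
    xa=np.array([np.cos(psi),np.sin(psi),0]); ya=np.array([0,0,-1.]); D=np.c_[xa,ya,np.cross(xa,ya)]
    d=M.T@(np.array([x,y,z])-o['tcp_pos']); rv=R.from_matrix(M.T@D).as_rotvec()
    print("t",o['clock'],"pos",o['tcp_pos'].round(4),"psi",round(np.arctan2(M[1,0],M[0,0]),4),"tilt",M[2,0].round(4),M[2,2].round(4),"F",o['contact_force'].round(1),"w",round(o['grip_width'],4),"j7",o['joints'][6].round(2))
    print("xyz",(d/.3).round(4).tolist(),"rot",(rv/(np.pi/2)).round(4).tolist(),"rows",np.abs(np.linalg.norm(d)/.0625).round(1),np.degrees(np.linalg.norm(rv)/10.7).round(1))
E
python3 -c "
from h import *
tgt(.35,-.355,.38,-.4); tgt(.572,.218,.36,.3)"
```

```text
t 0.3 pos [ 0.2439 -0.6293  0.4044] psi -1.201 tilt -0.0006 -0.0 F [-0.6 -0.2 -1.3] w 0.0852 j7 -0.08
xyz [-0.7247, 0.0816, 0.6601] rot [-0.0001, -0.5099, -0.0004] rows 4.7 4.3
t 0.3 pos [ 0.2439 -0.6293  0.4044] psi -1.201 tilt -0.0006 -0.0 F [-0.6 -0.2 -1.3] w 0.0852 j7 -0.08
xyz [-2.2381, 0.1492, 2.0404] rot [-0.0003, -0.9556, -0.0003] rows 14.6 8.0
```

Request:
step_arm:
  xyz:
    - [-0.36,0.04,0.33]
    - [-0.72,0.08,0.66]
    - [-0.98,0.12,0.9]
    - [-0.98,0.12,0.9]
    - [-0.98,0.12,0.9]
    - [-0.98,0.12,0.9]
    - [-0.98,0.12,0.9]
  rotation:
    - [0,-0.1,0]
    - [0,-0.2,0]
    - [0,-0.3,0]
    - [0,-0.4,0]
    - [0,-0.5,0]
    - [0,-0.6,0]
    - [0,-0.6,0]
  grip: 0.6
  force: 20

```text
clock: 1.18
tcp_pos: [0.3904, -0.254, 0.3686]
orientation: [-1.561, 0.198, -0.198]
contact_force: [-1.1, -1.4, 0.4]
grip_width: 0.0339
```

```bash
python3 -c "
from h import *
tgt(.48,-.03,.36,.1); tgt(.572,.218,.36,.3)"
```

```text
t 1.175 pos [ 0.3904 -0.254   0.3686] psi -0.252 tilt -0.0002 0.0011 F [-1.1 -1.4  0.4] w 0.0339 j7 0.11
xyz [0.1029, 0.0294, 0.7976] rot [-0.0007, -0.2241, -0.0] rows 3.9 1.9
t 1.175 pos [ 0.3904 -0.254   0.3686] psi -0.252 tilt -0.0002 0.0011 F [-1.1 -1.4  0.4] w 0.0339 j7 0.11
xyz [0.1938, 0.0303, 1.6746] rot [-0.0007, -0.3514, 0.0001] rows 8.1 3.0
```

Request:
step_arm:
  xyz:
    - [0.05,0.01,0.21]
    - [0.08,0.02,0.42]
    - [0.1,0.03,0.63]
    - [0.12,0.03,0.84]
    - [0.12,0.03,0.96]
    - [0.12,0.03,0.96]
  rotation:
    - [0,-0.1,0]
    - [0,-0.2,0]
    - [0,-0.3,0]
    - [0,-0.35,0]
    - [0,-0.35,0]
    - [0,-0.35,0]

```text
clock: 1.92
tcp_pos: [0.4976, 0.0198, 0.3603]
orientation: [-1.555, -0.24, 0.237]
contact_force: [-0.4, -0.4, 0.2]
grip_width: 0.0338
```

```bash
python3 -c "
from h import *
tgt(.572,.218,.29,.3)"
```

```text
t 1.925 pos [0.4976 0.0198 0.3603] psi 0.3045 tilt 0.0022 0.0026 F [-0.4 -0.4  0.2] w 0.0338 j7 -0.05
xyz [0.4339, 0.2367, 0.5552] rot [-0.0017, 0.0029, 0.0014] rows 3.6 0.0
```

Request:
step_arm:
  xyz:
    - [0.12,0.05,0.16]
    - [0.25,0.12,0.32]
    - [0.38,0.19,0.48]
    - [0.434,0.237,0.555]
    - [0.434,0.237,0.555]
    - [0.434,0.237,0.555]
    - [0.434,0.237,0.555]
  rotation:
    - [0,0,0]
    - [0,0,0]
    - [0,0.003,0.001]
    - [-0.002,0.003,0.001]
    - [-0.002,0.003,0.001]
    - [-0.002,0.003,0.001]
    - [-0.002,0.003,0.001]

```text
clock: 2.8
tcp_pos: [0.5724, 0.2158, 0.2904]
orientation: [-1.56, -0.234, 0.232]
contact_force: [-0.3, -0.8, 0.3]
grip_width: 0.0346
```

```bash
python3 -c "
from h import *
tgt(.572,.218,.23,.3)
for n in('top','side'):
  f=grab(n,f'pics/{n}1.png')
a=cv2.imread('pics/top1.png'); b=cv2.imread('pics/side1.png')
cv2.imwrite('pics/d1.png',np.vstack([cv2.resize(a[130:240,120:300],(720,440),interpolation=2)[:300],cv2.resize(b[190:340,150:390],(720,450),interpolation=2)[:300]]))
cv2.imwrite('pics/d2.png',cv2.resize(b[150:350,150:390],(720,600),interpolation=2))
"
```

```text
t 2.8 pos [0.5724 0.2158 0.2904] psi 0.2971 tilt 0.001 -0.0019 F [-0.3 -0.8  0.3] w 0.0346 j7 -0.47
xyz [0.0006, 0.2013, 0.0077] rot [0.0012, -0.0019, 0.0007] rows 1.0 0.0
```

View pics/d2.png

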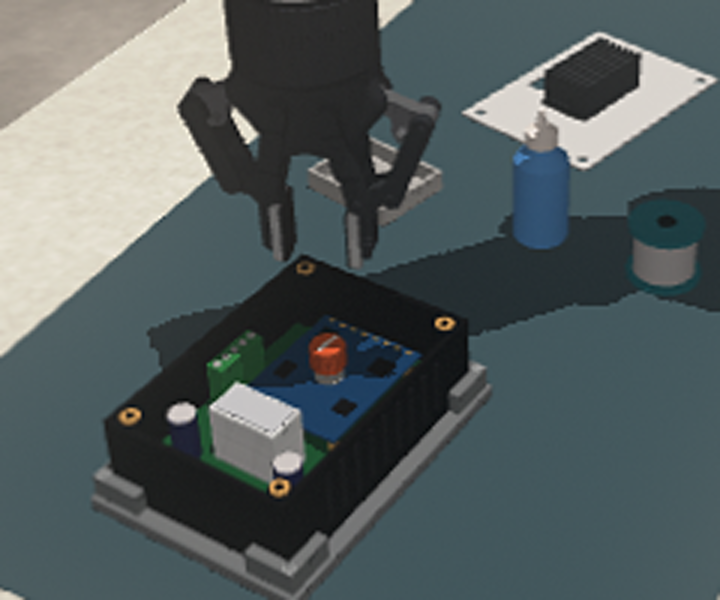

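```bash
python3 -c "
from h import *
o=r.get_obs();s=r.grab_frame('side');M=R.from_rotvec(o['orientation']).as_matrix()
for L in(.155,.165,.173):
  P=o['tcp_pos']+M[:,1]*L+np.outer([-.017,.017],M[:,0])
  print(L,(proj(s,P)-[150,150])*3)
"
```

```text
0.155 [[348.41667514 230.88020374]
 [287.00522178 225.03651267]]
0.165 [[349.42609129 245.77275741]
 [288.40629502 239.89830729]]
0.173 [[350.22323231 257.54972677]
 [289.51279793 251.65139982]]
```

Request:
step_arm:
  xyz:
    - [0.001,0.1,0.008]
    - [0.001,0.2,0.008]
    - [0.001,0.2,0.008]
    - [0.001,0.2,0.008]
    - [0.001,0.2,0.008]
  rotation:
    - [0.001,0,0]
    - [0.001,-0.002,0.001]
    - [0.001,-0.002,0.001]
    - [0.001,-0.002,0.001]
    - [0.001,-0.002,0.001]

```text
clock: 3.58
tcp_pos: [0.5725, 0.2193, 0.232]
orientation: [-1.557, -0.238, 0.235]
contact_force: [0.2, -0.5, 0.1]
grip_width: 0.0344
```

```bash
python3 -c "
from h import *
tgt(.572,.218,.2175,.3)
grab('side','pics/s2.png');grab('top','pics/t2.png')
b=cv2.imread('pics/s2.png')
cv2.imwrite('pics/d3.png',cv2.resize(b[190:320,190:330],(646,600),interpolation=2))
"
```

```text
t 3.575 pos [0.5725 0.2193 0.232 ] psi 0.301 tilt 0.0023 0.0006 F [ 0.2 -0.5  0.1] w 0.0344 j7 -0.52
xyz [-0.003, 0.0483, -0.0037] rot [-0.0004, 0.0006, 0.0014] rows 0.2 0.0
```

View pics/d3.png

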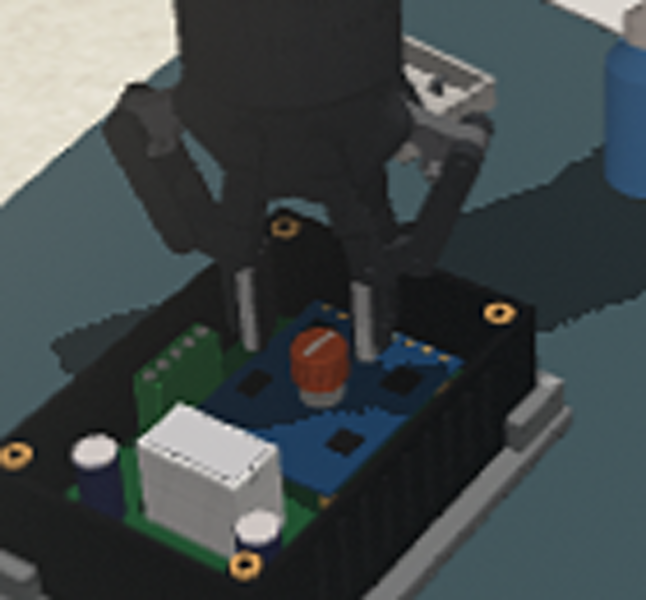

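```bash
cat > ov.py <<'E'
from h import *
o=r.get_obs();s=r.grab_frame('side');M=R.from_rotvec(o['orientation']).as_matrix()
b=cv2.cvtColor(s['pixels'],cv2.COLOR_RGB2BGR);x0,y0,k=190,190,4.6
b=cv2.resize(b[y0:320,x0:330],None,fx=k,fy=k,interpolation=2)
def dr(P,c):
  for u in proj(s,P): cv2.circle(b,tuple(int(v) for v in (u+.5-[x0,y0])*k),2,c,-1)
w=o['grip_width']/2
for sx in(-w,w):
  for sz in(-.011,.011):
    for L in (.155,.173): dr(o['tcp_pos']+M@[sx,L,sz],(0,255,255))
a=np.linspace(0,6.28,24)
for z in(.0575,.0415): dr(np.c_[.572+.01*np.cos(a),.2181+.01*np.sin(a),a*0+z],(255,255,0))
cv2.imwrite('pics/ov.png',b)
E
python3 ov.py
```

```text
(no output)
```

View pics/ov.png

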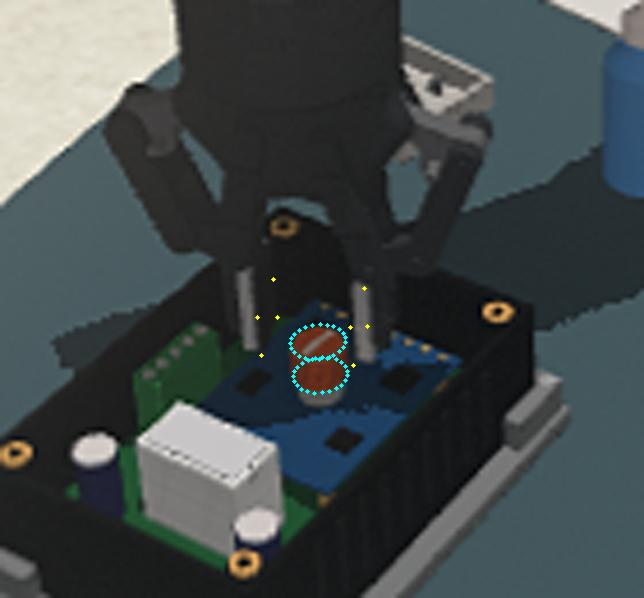

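Request:
step_arm:
  xyz:
    - [-0.003,0.03,-0.004]
    - [-0.003,0.048,-0.004]
    - [-0.003,0.048,-0.004]
    - [-0.003,0.048,-0.004]
  rotation:
    - [0,0,0.001]
    - [0,0,0.001]
    - [0,0,0.001]
    - [0,0,0.001]

```text
clock: 4.22
tcp_pos: [0.5717, 0.2178, 0.2169]
orientation: [-1.557, -0.236, 0.237]
contact_force: [0.6, 0.2, -0.7]
grip_width: 0.034
```

```bash
python3 -c "
from h import *
tgt(.572,.218,.2165,.3)"
```

```text
t 4.225 pos [0.5717 0.2178 0.2169] psi 0.3012 tilt -0.0005 0.0005 F [ 0.6  0.2 -0.7] w 0.034 j7 -0.53
xyz [0.001, 0.0013, 0.0002] rot [-0.0003, 0.0007, -0.0003] rows 0.0 0.0
```

Close on the knob.

Request:
step_arm:
  xyz:
    - [0,0,0]
    - [0,0,0]
    - [0,0,0]
    - [0,0,0]
    - [0,0,0]
  rotation:
    - [0,0,0]
    - [0,0,0]
    - [0,0,0]
    - [0,0,0]
    - [0,0,0]
  grip: 1.0
  force: 60

```text
clock: 4.85
tcp_pos: [0.5724, 0.2181, 0.2175]
orientation: [-1.557, -0.237, 0.235]
contact_force: [4.5, 2.3, 2.6]
grip_width: 0.0174
```

```bash
python3 ov.py; python3 -c "
from h import *
tgt(.572,.218,.2100,.3); print(r.get_obs()['moment'])"
```

```text
t 4.9 pos [0.5724 0.2181 0.2174] psi 0.3011 tilt 0.0016 0.0008 F [5.5 1.  2. ] w 0.0174 j7 -0.53
xyz [-0.0014, 0.0248, 0.0001] rot [-0.0005, 0.0007, 0.001] rows 0.1 0.0
[ 0.28352205 -1.05846957 -0.02573872]
```

View pics/ov.png

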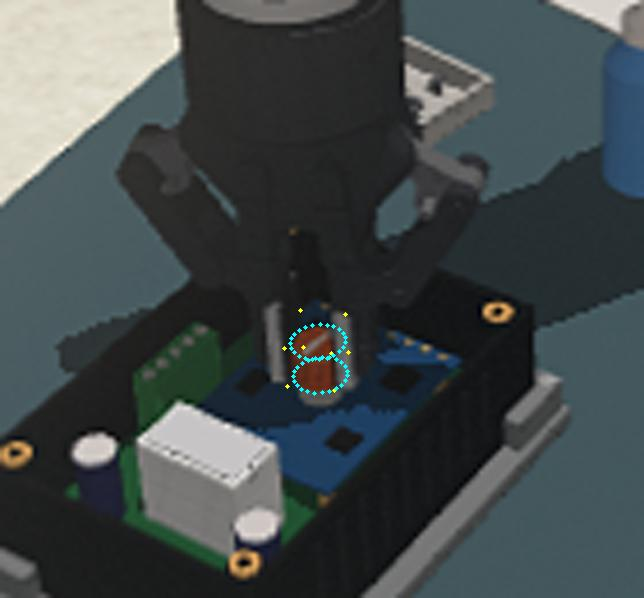

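Request:
step_arm:
  xyz:
    - [0.001,0.01,0]
    - [0.002,0.018,0]
    - [0.002,0.023,0]
    - [0.002,0.023,0]
    - [0.002,0.023,0]
  rotation:
    - [0,0,0]
    - [0,0,0]
    - [0,0,0]
    - [0,0,0]
    - [0,0,0]

```text
clock: 5.52
tcp_pos: [0.5726, 0.2183, 0.2108]
orientation: [-1.557, -0.237, 0.236]
contact_force: [0.4, -0.4, 8.6]
grip_width: 0.0175
```

```bash
python3 ov.py; python3 -c "
from h import *
tgt(.572,.218,.2100,.3); print(r.get_obs()['moment'])"
```

```text
t 5.575 pos [0.5726 0.2183 0.2108] psi 0.3012 tilt 0.0007 0.0003 F [-0.4 -0.3  8.4] w 0.0173 j7 -0.53
xyz [-0.0022, 0.0028, -0.0002] rot [-0.0002, 0.0008, 0.0005] rows 0.0 0.0
[-0.12975741 -0.05515519 -0.04914104]
```

View pics/ov.png

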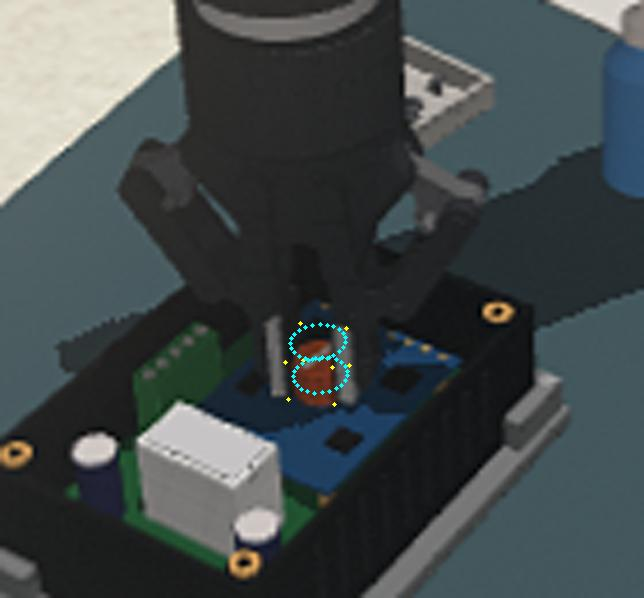

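Request:
step_arm:
  xyz:
    - [0,0.003,0]
    - [0,0.004,0]
    - [0,0.004,0]
  rotation:
    - [0,0,0]
    - [0,0,0]
    - [0,0,0]

```text
clock: 5.95
tcp_pos: [0.5726, 0.2184, 0.2107]
orientation: [-1.558, -0.237, 0.236]
contact_force: [-0.3, -1.6, 14.2]
grip_width: 0.0171
```

Request:
step_arm:
  xyz:
    - [0,0.003,0]
    - [0,0.003,0]
    - [0,0.003,0]
    - [0,0.003,0]
    - [0,0.003,0]
    - [0,0.003,0]
    - [0,0.003,0]
    - [0,0.003,0]
  rotation:
    - [0,0.08,0]
    - [0,0.16,0]
    - [0,0.24,0]
    - [0,0.32,0]
    - [0,0.4,0]
    - [0,0.48,0]
    - [0,0.5,0]
    - [0,0.5,0]

```text
clock: 6.95
tcp_pos: [0.5728, 0.2184, 0.2108]
orientation: [-1.537, 0.379, -0.382]
contact_force: [0.7, -1.5, 11.2]
grip_width: 0.0173
```

```bash
python3 -c "
from h import *
tgt(.5726,.2183,.2100,-1.05); print(r.get_obs()['moment'])"
```

```text
t 6.95 pos [0.5728 0.2184 0.2108] psi -0.4849 tilt 0.0018 0.0005 F [ 0.7 -1.5 11.2] w 0.0173 j7 -1.19
xyz [-0.0004, 0.0026, -0.0006] rot [-0.0006, 0.3598, 0.001] rows 0.0 3.0
[-0.18826052 -0.1039397   0.03009629]
```

Request:
step_arm:
  xyz:
    - [0,0.003,0]
    - [0,0.003,0]
    - [0,0.003,0]
    - [0,0.003,0]
    - [0,0.003,0]
    - [0,0.003,0]
  rotation:
    - [0,0.08,0]
    - [0,0.16,0]
    - [0,0.24,0]
    - [0,0.31,0]
    - [0,0.31,0]
    - [0,0.31,0]

```text
clock: 7.7
tcp_pos: [0.5729, 0.2184, 0.2108]
orientation: [-1.435, 0.755, -0.759]
contact_force: [0.9, -1.8, 10.8]
grip_width: 0.0167
```

```bash
python3 -c "
from h import *
tgt(.5726,.2183,.2100,-1.05); print(r.get_obs()['moment'])"
```

```text
t 7.7 pos [0.5729 0.2184 0.2108] psi -0.9709 tilt 0.0022 0.0015 F [ 0.9 -1.8 10.8] w 0.0167 j7 -1.59
xyz [-0.0003, 0.0026, -0.0009] rot [-0.001, 0.0504, 0.0014] rows 0.0 0.4
[-0.2637081  -0.06865575  0.42209466]
```

Request:
step_arm:
  xyz:
    - [0,0.002,0]
    - [0,0.002,0]
    - [0,0,0]
  rotation:
    - [0,0.03,0]
    - [0,0.03,0]
    - [0,0.0,0]

```text
clock: 8.07
tcp_pos: [0.5728, 0.2185, 0.2112]
orientation: [-1.436, 0.752, -0.758]
contact_force: [1.3, -0.2, 7.2]
grip_width: 0.0169
```

Request:
step_arm:
  xyz:
    - [0,0,0]
    - [0,0,0]
    - [0,0,0]
    - [0,0,0]
  rotation:
    - [0,0,0]
    - [0,0,0]
    - [0,0,0]
    - [0,0,0]
  grip: 0.6
  force: 20

```text
clock: 8.57
tcp_pos: [0.5725, 0.2183, 0.2108]
orientation: [-1.436, 0.753, -0.757]
contact_force: [0.1, 0.7, 0.1]
grip_width: 0.0343
```

Request:
step_arm:
  xyz:
    - [0,-0.1,0]
    - [0,-0.2,0]
    - [0,-0.4,0]
    - [0,-0.4,0]
    - [0,-0.4,0]
  rotation:
    - [0,0,0]
    - [0,0,0]
    - [0,0,0]
    - [0,0,0]
    - [0,0,0]

```text
clock: 9.2
tcp_pos: [0.572, 0.2184, 0.3306]
orientation: [-1.437, 0.753, -0.758]
contact_force: [0.0, 0.0, -0.7]
grip_width: 0.0341
```

```bash
python3 ov.py; python3 -c "
from h import *
tgt(.52,-.06,.33,-.254)"
```

```text
t 9.25 pos [0.5718 0.2183 0.3297] psi -0.9687 tilt 0.0025 -0.0015 F [ 0.4 -0.7  0.4] w 0.034 j7 -1.54
xyz [0.6667, 0.0016, -0.6676] rot [0.0015, -0.455, 0.0012] rows 4.5 3.8
```

View pics/ov.png

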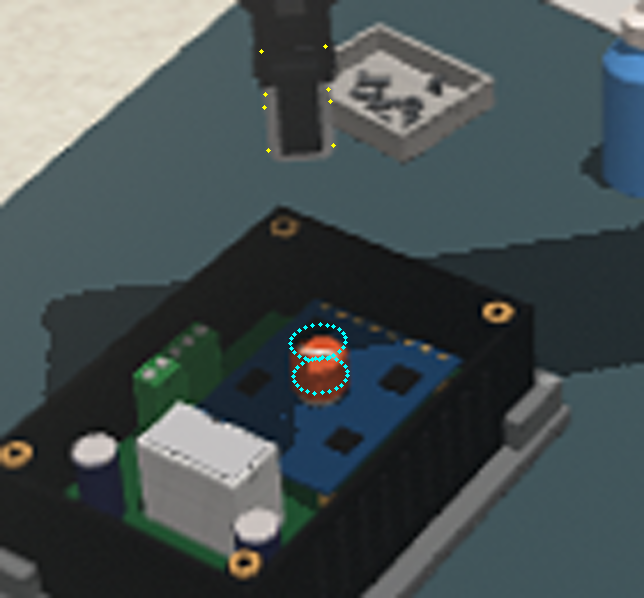

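Request:
step_arm:
  xyz:
    - [0.15,0,-0.15]
    - [0.3,0,-0.3]
    - [0.45,0,-0.45]
    - [0.6,0,-0.6]
    - [0.667,0,-0.667]
    - [0.667,0,-0.667]
  rotation:
    - [0,-0.1,0]
    - [0,-0.2,0]
    - [0,-0.3,0]
    - [0,-0.4,0]
    - [0,-0.455,0]
    - [0,-0.455,0]
  grip: 0

```text
clock: 10.0
tcp_pos: [0.5189, -0.0635, 0.3288]
orientation: [-1.565, 0.206, -0.202]
contact_force: [-0.1, 0.1, -0.6]
grip_width: 0.0854
```

```bash
python3 -c "
from h import *
tgt(.580,-.1805,.25,-.254)
t=grab('top','pics/t3.png');s=grab('side','pics/s3.png')
a=cv2.imread('pics/t3.png');b=cv2.imread('pics/s3.png')
cv2.imwrite('pics/e1.png',np.hstack([cv2.resize(a[145:235,145:260],None,fx=3.4,fy=3.4,interpolation=2)[:300,:390],cv2.resize(b[225:315,190:310],None,fx=3.4,fy=3.4,interpolation=2)[:300]]))
"
```

```text
t 10.0 pos [ 0.5189 -0.0635  0.3288] psi -0.2597 tilt -0.0025 -0.0045 F [-0.1  0.1 -0.6] w 0.0854 j7 -0.39
xyz [0.2975, 0.2634, -0.3235] rot [0.0029, -0.0036, -0.0016] rows 2.5 0.0
```

View pics/e1.png

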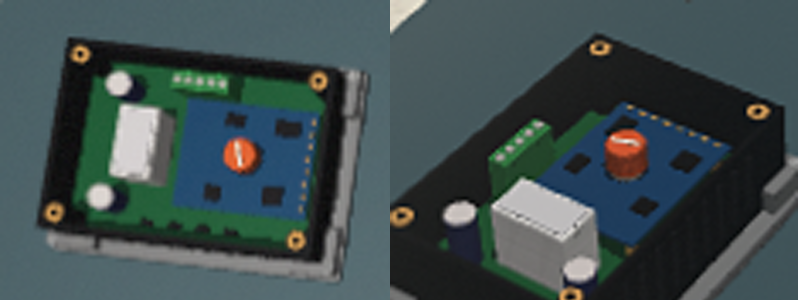

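Request:
step_arm:
  xyz:
    - [0.1,0.08,-0.11]
    - [0.2,0.17,-0.22]
    - [0.298,0.263,-0.324]
    - [0.298,0.263,-0.324]
    - [0.298,0.263,-0.324]
    - [0.298,0.263,-0.324]
  rotation:
    - [0,0,0]
    - [0.003,-0.003,-0.002]
    - [0.003,-0.003,-0.002]
    - [0.003,-0.003,-0.002]
    - [0.003,-0.003,-0.002]
    - [0.003,-0.003,-0.002]

```text
clock: 10.85
tcp_pos: [0.582, -0.1743, 0.2514]
orientation: [-1.559, 0.192, -0.197]
contact_force: [-1.0, -0.7, -0.1]
grip_width: 0.0854
```

```bash
python3 -c "
from h import *
tgt(.580,-.1805,.183,-.254)
b=grab('side','pics/s4.png')
b=cv2.imread('pics/s4.png')
cv2.imwrite('pics/e2.png',cv2.resize(b[120:220,280:410],None,fx=5.5,fy=5.5,interpolation=2))
"
```

```text
t 10.85 pos [ 0.582  -0.1743  0.2514] psi -0.2475 tilt 0.0027 0.0031 F [-1.  -0.7 -0.1] w 0.0854 j7 -0.22
xyz [-0.0021, 0.2278, -0.0225] rot [-0.002, 0.0042, 0.0017] rows 1.1 0.0
```

View pics/e2.png

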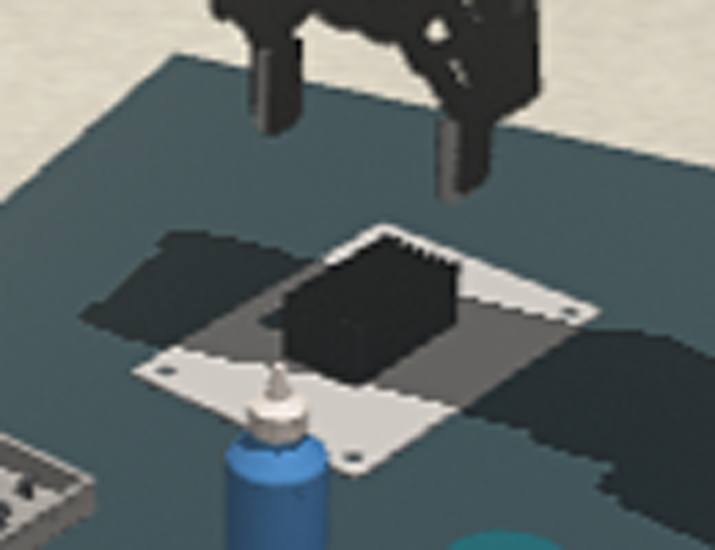

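Request:
step_arm:
  xyz:
    - [-0.002,0.05,-0.02]
    - [-0.002,0.1,-0.022]
    - [-0.002,0.1,-0.022]
    - [-0.002,0.1,-0.022]
  rotation:
    - [-0.002,0.004,0.001]
    - [-0.002,0.004,0.001]
    - [-0.002,0.004,0.001]
    - [-0.002,0.004,0.001]

```text
clock: 11.4
tcp_pos: [0.5799, -0.1807, 0.2212]
orientation: [-1.562, 0.199, -0.2]
contact_force: [-0.2, -0.1, -0.3]
grip_width: 0.0853
```

```bash
python3 -c "
from h import *
tgt(.580,-.1805,.183,-.254)
b=grab('side','pics/s5.png')
b=cv2.imread('pics/s5.png')
cv2.imwrite('pics/e3.png',cv2.resize(b[120:220,280:410],None,fx=5.5,fy=5.5,interpolation=2))
"
```

```text
t 11.4 pos [ 0.5799 -0.1807  0.2212] psi -0.254 tilt 0.0009 -0.0001 F [-0.2 -0.1 -0.3] w 0.0853 j7 -0.23
xyz [0.0, 0.1274, 0.0008] rot [0.0001, -0.0, 0.0006] rows 0.6 0.0
```

View pics/e3.png

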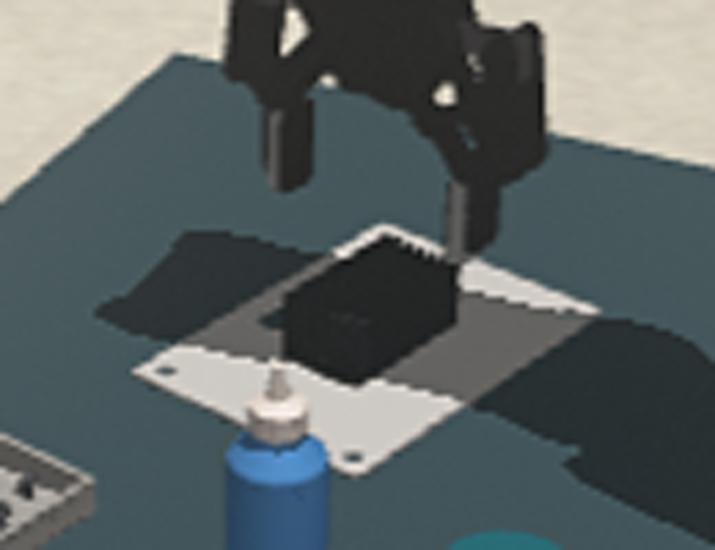

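Aligned; go down.

Request:
step_arm:
  xyz:
    - [0,0.04,0.001]
    - [0,0.08,0.001]
    - [0,0.12,0.001]
    - [0,0.127,0.001]
    - [0,0.127,0.001]
  rotation:
    - [0,0,0.0006]
    - [0,0,0.0006]
    - [0,0,0.0006]
    - [0,0,0.0006]
    - [0,0,0.0006]

```text
clock: 12.08
tcp_pos: [0.5802, -0.1804, 0.1832]
orientation: [-1.562, 0.199, -0.2]
contact_force: [0.1, -1.9, 0.7]
grip_width: 0.0855
```

Request:
step_arm:
  xyz:
    - [0,0,0]
    - [0,0,0]
    - [0,0,0]
    - [0,0,0]
  rotation:
    - [0,0,0]
    - [0,0,0]
    - [0,0,0]
    - [0,0,0]
  grip: 1.0
  force: 40

```text
clock: 12.58
tcp_pos: [0.5804, -0.1805, 0.1837]
orientation: [-1.562, 0.199, -0.2]
contact_force: [-0.5, -0.0, 4.0]
grip_width: 0.0391
```

```bash
python3 -c "
from h import *
tgt(.580,-.1805,.283,-.254)
b=grab('side','pics/s6.png')
b=cv2.imread('pics/s6.png')
cv2.imwrite('pics/e3.png',cv2.resize(b[120:220,280:410],None,fx=5.5,fy=5.5,interpolation=2))
"
```

```text
t 12.575 pos [ 0.5804 -0.1805  0.1837] psi -0.2541 tilt 0.0009 -0.0001 F [-0.5 -0.   4. ] w 0.0391 j7 -0.25
xyz [-0.001, -0.3311, -0.0004] rot [0.0001, -0.0001, 0.0006] rows 1.6 0.0
```

View pics/e3.png

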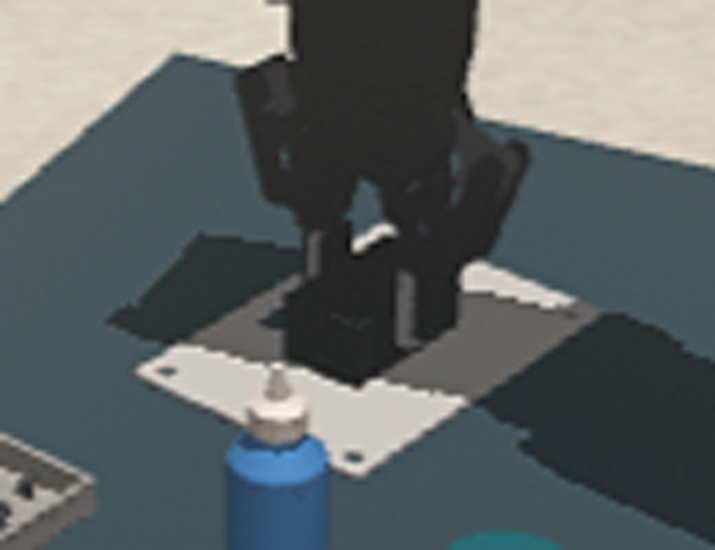

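Request:
step_arm:
  xyz:
    - [0,0,0]
    - [0,-0.03,0]
    - [0,-0.1,0]
    - [0,-0.2,0]
    - [0,-0.3,0]
    - [0,-0.4,0]
    - [0,-0.5,0]
    - [0,-0.5,0]
    - [0,-0.5,0]
  rotation:
    - [0,0,0]
    - [0,0,0]
    - [0,0,0]
    - [0,0,0]
    - [0,0,0]
    - [0,0,0]
    - [0,0,0]
    - [0,0,0]
    - [0,0,0]
  force: 90

```text
clock: 13.75
tcp_pos: [0.5798, -0.1804, 0.3334]
orientation: [-1.562, 0.199, -0.2]
contact_force: [0.1, 0.7, -2.7]
grip_width: 0.0381
```

```bash
python3 -c "
from h import *
tgt(.53,.05,.334,-.15); print(r.get_obs()['moment'])
b=grab('side','pics/s7.png');grab('top','pics/t7.png')
"
```

```text
t 13.75 pos [ 0.5798 -0.1804  0.3334] psi -0.2541 tilt 0.0002 -0.0003 F [ 0.1  0.7 -2.7] w 0.0381 j7 -0.18
xyz [-0.3536, -0.0023, 0.7016] rot [0.0002, -0.0663, 0.0001] rows 3.8 0.6
[-0.02584651  0.01217     0.00540256]
```

View pics/s7.png

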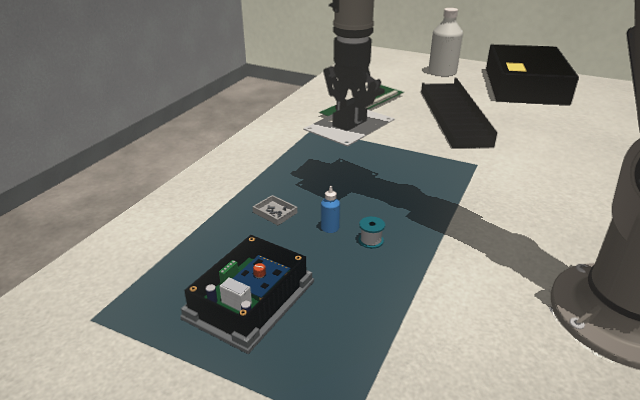

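View pics/t7.png

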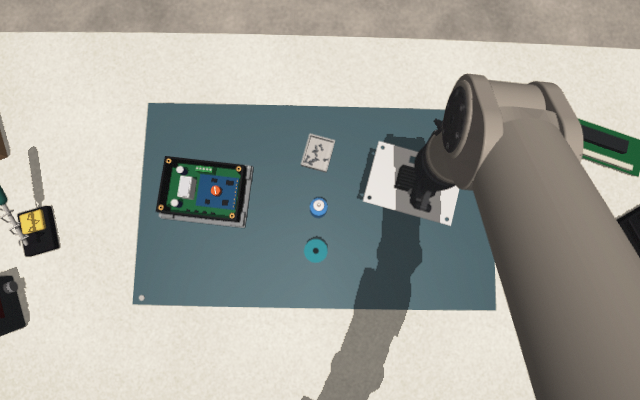

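Request:
step_arm:
  xyz:
    - [-0.03,0,0.05]
    - [-0.09,0,0.15]
    - [-0.15,0,0.3]
    - [-0.22,0,0.45]
    - [-0.29,0,0.6]
    - [-0.35,0,0.75]
    - [-0.38,0,0.85]
    - [-0.4,0,0.9]
    - [-0.4,0,0.9]
    - [-0.4,0,0.9]
  rotation:
    - [0,0,0]
    - [0,-0.02,0]
    - [0,-0.04,0]
    - [0,-0.06,0]
    - [0,-0.08,0]
    - [0,-0.1,0]
    - [0,-0.1,0]
    - [0,-0.1,0]
    - [0,-0.1,0]
    - [0,-0.1,0]

```text
clock: 15.1
tcp_pos: [0.5314, 0.1095, 0.3322]
orientation: [-1.57, 0.079, -0.076]
contact_force: [-0.2, -0.9, -1.7]
grip_width: 0.0381
```

```bash
python3 -c "
from h import *
tgt(.5748,.2480,.316,-.095); print(r.get_obs()['moment'])
"
```

```text
t 15.1 pos [0.5314 0.1095 0.3322] psi -0.0989 tilt -0.002 -0.0012 F [-0.2 -0.9 -1.7] w 0.0381 j7 -0.59
xyz [0.0984, 0.0534, 0.4736] rot [0.0007, -0.0025, -0.0013] rows 2.3 0.0
[-0.03284414 -0.01990162 -0.00219187]
```

Request:
step_arm:
  xyz:
    - [0.01,0,0.04]
    - [0.03,0.02,0.12]
    - [0.05,0.03,0.22]
    - [0.07,0.04,0.32]
    - [0.09,0.05,0.42]
    - [0.098,0.053,0.474]
    - [0.098,0.053,0.474]
    - [0.098,0.053,0.474]
    - [0.098,0.053,0.474]
  rotation:
    - [0,0,0]
    - [0.0007,-0.0025,-0.0013]
    - [0.0007,-0.0025,-0.0013]
    - [0.0007,-0.0025,-0.0013]
    - [0.0007,-0.0025,-0.0013]
    - [0.0007,-0.0025,-0.0013]
    - [0.0007,-0.0025,-0.0013]
    - [0.0007,-0.0025,-0.0013]
    - [0.0007,-0.0025,-0.0013]

```text
clock: 16.23
tcp_pos: [0.5749, 0.2466, 0.3162]
orientation: [-1.571, 0.076, -0.076]
contact_force: [-0.2, 0.3, -2.2]
grip_width: 0.0384
```

```bash
python3 -c "
from h import *
tgt(.5748,.2480,.257,-.095)
grab('side','pics/s8.png');grab('top','pics/t8.png')
a=cv2.imread('pics/t8.png');b=cv2.imread('pics/s8.png')
cv2.imwrite('pics/f1.png',cv2.resize(a[130:240,130:265],None,fx=5.4,fy=5.4,interpolation=2))
cv2.imwrite('pics/f2.png',cv2.resize(b[170:355,165:330],None,fx=3.2,fy=3.2,interpolation=2))
"
```

```text
t 16.225 pos [0.5749 0.2466 0.3162] psi -0.0968 tilt 0.0002 -0.001 F [-0.2  0.3 -2.2] w 0.0384 j7 -0.81
xyz [-0.0007, 0.1972, 0.0047] rot [0.0007, -0.0012, 0.0001] rows 0.9 0.0
```

View pics/f1.png

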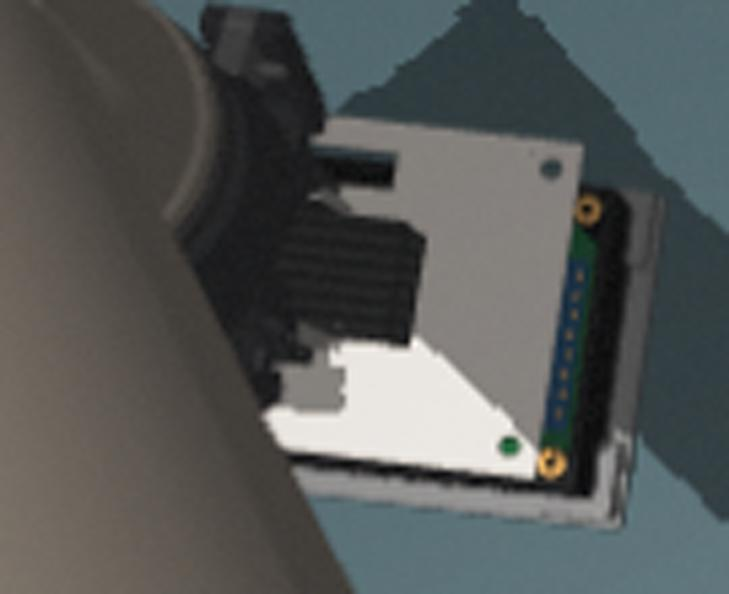

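View pics/f2.png

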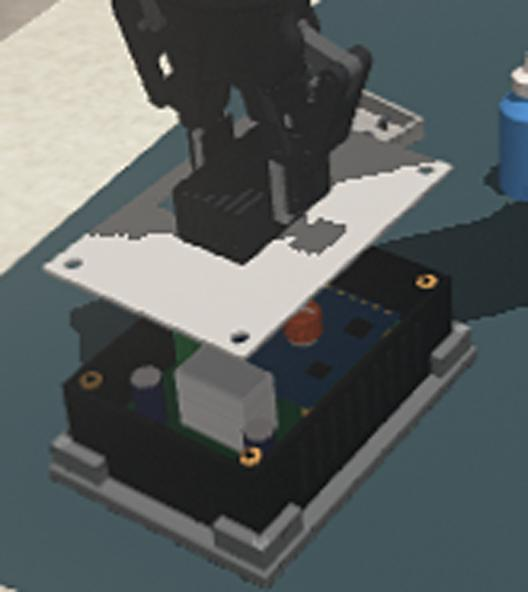

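```bash
cat > m2.py <<'E'
from h import *
import sys
def m2(tp,sp,zt,zs,ti=[1,2],si=[0,3,2]):
    t=r.grab_frame("top"); s=r.grab_frame("side")
    # local housing-frame predictions
    print("top");a=fit([(t,C[ti],zt,tp)]);print("side");b=fit([(s,C[si],zs,sp)]);print("both");c=fit([(t,C[ti],zt,tp),(s,C[si],zs,sp)])
    return a,b,c
E
python3 -c "
from m2 import *
tp=src([(550,168),(510,446)],5.4,130,130); sp=src([(73,263),(240,337),(427,169)],3.2,165,170)
for z in (.1345,.131): m2(tp,sp,z,z+.0005)
"
```

```text
top
fit mm [573.72649397 246.73285143] yaw -0.09173138656587766 
res [[-0.0, 0.1], [0.0, -0.1]]
side
fit mm [573.32210559 247.10702478] yaw -0.09847326839021266 
res [[0.1, -0.0], [0.0, 0.0], [-0.1, 0.1]]
both
fit mm [573.67623354 246.89862118] yaw -0.09484833404047707 
res [[-0.0, 0.2], [-0.2, 0.1], [0.0, -0.1], [0.1, -0.2], [-0.3, -0.2]]
top
fit mm [574.31345936 247.51668024] yaw -0.09187976586330972 
res [[-0.0, 0.2], [0.0, -0.2]]
side
fit mm [575.89277175 243.67116479] yaw -0.09981306020836818 
res [[0.4, -0.0], [-0.1, -0.1], [-0.4, 0.3]]
both
fit mm [575.08427591 245.40703057] yaw -0.09970314077425733 
res [[1.2, 0.1], [0.9, -0.3], [0.1, 0.8], [-0.2, 0.8], [-0.5, 1.0]]
```

```bash
python3 -c "
from h import *
tgt(.5760,.2477,.264,-.0968)"
```

```text
t 16.525 pos [0.5747 0.2479 0.3162] psi -0.0953 tilt 0.0002 -0.0001 F [ 0.3 -0.3 -1.6] w 0.0383 j7 -0.81
xyz [0.0043, 0.1741, -0.0002] rot [0.0001, 0.0009, 0.0001] rows 0.8 0.0
```

Request:
step_arm:
  xyz:
    - [0.001,0.02,0]
    - [0.003,0.05,0]
    - [0.004,0.09,0]
    - [0.004,0.13,0]
    - [0.004,0.16,0]
    - [0.004,0.174,0]
    - [0.004,0.174,0]
    - [0.004,0.174,0]
    - [0.004,0.174,0]
  rotation:
    - [0,0,0]
    - [0,0,0]
    - [0,0,0]
    - [0,0,0]
    - [0,0,0]
    - [0,0,0]
    - [0,0,0]
    - [0,0,0]
    - [0,0,0]

```text
clock: 17.65
tcp_pos: [0.5761, 0.2478, 0.2645]
orientation: [-1.569, 0.074, -0.076]
contact_force: [0.1, 0.8, -1.5]
grip_width: 0.038
```

```bash
cat > look.py <<'E'
from h import *
import sys
n=sys.argv[1]
tgt(.5760,.2480,.2557,-.0950)
grab('side',f'pics/s{n}.png');grab('top',f'pics/t{n}.png')
tgt(.5760,.2480,.2557,-.0950)
a=cv2.imread(f'pics/t{n}.png');b=cv2.imread(f'pics/s{n}.png')
cv2.imwrite('pics/f1.png',cv2.resize(a[140:240,180:265],None,fx=6,fy=6,interpolation=2))
cv2.imwrite('pics/f2.png',cv2.resize(b[200:330,170:325],None,fx=4.5,fy=4.5,interpolation=2))
E
python3 look.py 9
```

```text
t 17.65 pos [0.5761 0.2478 0.2645] psi -0.0954 tilt 0.0009 0.0003 F [ 0.1  0.8 -1.5] w 0.038 j7 -0.83
xyz [-0.0003, 0.0292, 0.0005] rot [-0.0002, -0.0002, 0.0006] rows 0.1 0.0
t 17.75 pos [0.576  0.2478 0.2644] psi -0.0954 tilt 0.0008 0.0001 F [ 0.5  0.  -1.9] w 0.0388 j7 -0.83
xyz [-0.0002, 0.0289, 0.0007] rot [-0.0001, -0.0002, 0.0005] rows 0.1 0.0
```

View pics/f1.png

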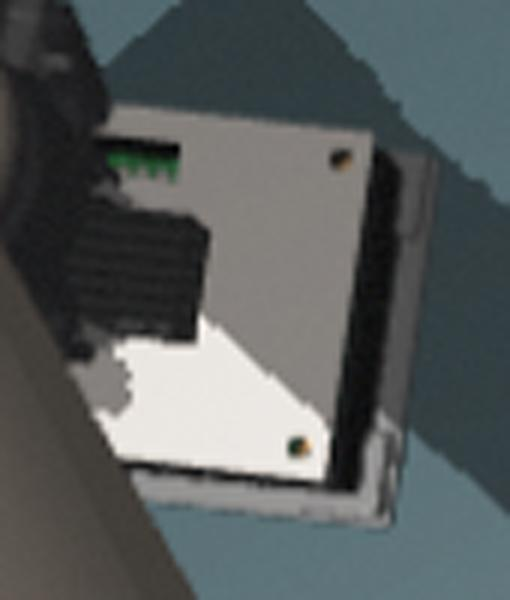

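View pics/f2.png

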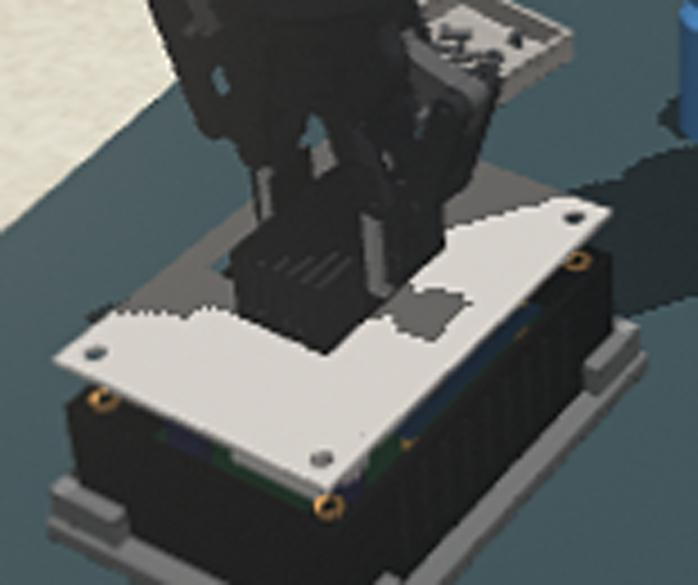

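```bash
python3 -c "
from m2 import *
tp=src([(342,159),(299,447)],6,180,140); sp=src([(95,352),(321,459),(573,218)],4.5,170,200)
for z in (.0825,): m2(tp,sp,z,z+.0005)
t=r.grab_frame('top')
print((proj(t,np.c_[C@np.array([[np.cos(-.0949),np.sin(-.0949)],[-np.sin(-.0949),np.cos(-.0949)]])+[.5748,.248],[.062]*4])+.5-[180,140])*6)
"
```

```text
top
fit mm [575.59183839 247.22788166] yaw -0.09899566002875022 
res [[0.0, -0.0], [-0.0, 0.0]]
side
fit mm [575.32414487 248.44367811] yaw -0.09924527526442667 
res [[-0.2, 0.1], [-0.1, 0.1], [0.3, -0.4]]
both
fit mm [575.54423951 247.94601827] yaw -0.09890478022328152 
res [[-0.3, -0.0], [-0.4, 0.0], [-0.1, -0.1], [-0.0, -0.1], [0.4, -0.6]]
[[ -68.93364555  125.60172369]
 [ 351.00583414  173.53005691]
 [ 310.39825584  454.79986041]
 [-116.04847595  404.95485572]]
```

Request:
step_arm:
  xyz:
    - [-0.001,0.01,0]
    - [-0.002,0.02,0]
    - [-0.0025,0.028,0]
    - [-0.0025,0.028,0]
    - [-0.0025,0.028,0]
    - [-0.0025,0.028,0]
  rotation:
    - [0,0,0]
    - [0,-0.001,0]
    - [0,-0.0015,0]
    - [0,-0.0015,0]
    - [0,-0.0015,0]
    - [0,-0.0015,0]

```text
clock: 18.65
tcp_pos: [0.5753, 0.2479, 0.2559]
orientation: [-1.569, 0.073, -0.074]
contact_force: [-0.0, -0.7, -2.4]
grip_width: 0.0384
```

```bash
python3 look.py 10
```

```text
t 18.65 pos [0.5753 0.2479 0.2559] psi -0.093 tilt 0.0006 0.0001 F [-0.  -0.7 -2.4] w 0.0384 j7 -0.84
xyz [0.0024, 0.0007, 0.0007] rot [-0.0001, 0.0013, 0.0004] rows 0.0 0.0
t 18.75 pos [0.5752 0.2478 0.2559] psi -0.093 tilt 0.0006 0.0001 F [-1.1  0.9 -2.2] w 0.0384 j7 -0.84
xyz [0.0024, 0.0006, 0.0008] rot [-0.0, 0.0013, 0.0004] rows 0.0 0.0
```

View pics/f1.png

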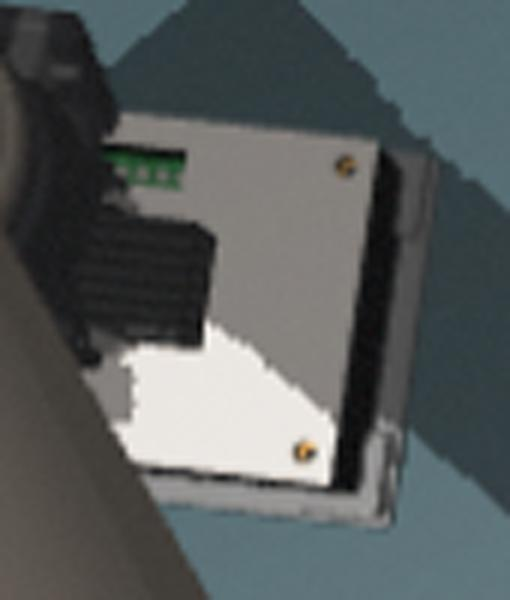

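View pics/f2.png

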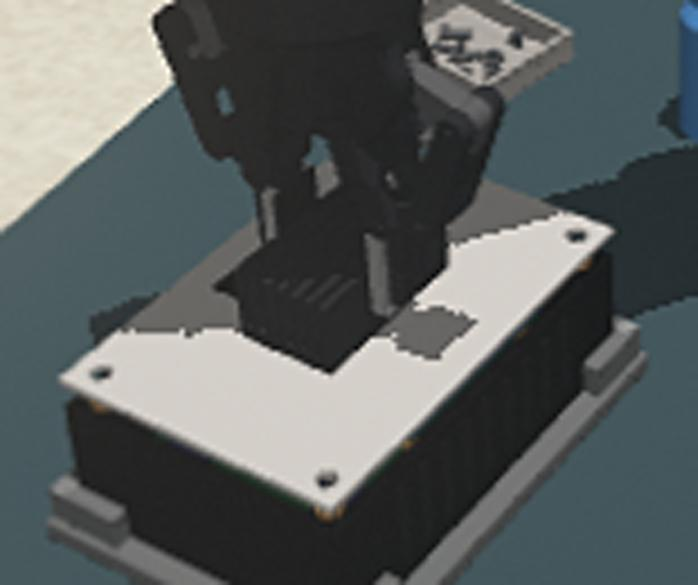

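```bash
cat > m3.py <<'E'
from m2 import *
def cen(img,uv,h=4,mode='min'):
    u,v=np.round(uv).astype(int); p=img[v-h:v+h+1,u-h:u+h+1].astype(float)
    p=p.min(2) # brass has low blue
    bg=np.percentile(p,60); w=np.clip(bg-p-0.12*bg,0,None)
    yy,xx=np.mgrid[v-h:v+h+1,u-h:u+h+1]
    rr=(xx-uv[0])**2+(yy-uv[1])**2<=h*h; w=w*rr
    return np.array([(w*xx).sum(),(w*yy).sum()])/w.sum()
def run(n,tp,sp,z):
    a=cv2.imread(f'pics/t{n}.png');b=cv2.imread(f'pics/s{n}.png')
    tc=np.array([cen(a,p) for p in tp]); sc=np.array([cen(b,p) for p in sp])
    print("clicks",tp.round(2).tolist(),sp.round(2).tolist());print("cents",tc.round(2).tolist(),sc.round(2).tolist())
    m2(tc,sc,z,z+.0005)
    # 6-dof: tilt and height from both
    t=r.grab_frame("top"); s=r.grab_frame("side")
    L=np.c_[C,np.zeros(4)]
    def res(q,full=False):
        W=R.from_rotvec(q[3:]).apply(L)+q[:3]
        return np.r_[(proj(t,W[[1,2]])-tc).ravel(),(proj(s,W[[0,3,2]])-sc).ravel()]
    x=least_squares(res,[.575,.248,z,0,0,-.095]); print("6dof",x.x.round(4),np.abs(x.fun).max())
E
python3 -c "
from m3 import *
run(10,src([(345,165),(305,452)],6,180,140),src([(101,373),(327,479),(576,235)],4.5,170,200),.0739)
print('---- 9')
run(9,src([(342,159),(299,447)],6,180,140),src([(95,352),(321,459),(573,218)],4.5,170,200),.0825)
"
```

```text
clicks [[237.08, 167.08], [230.42, 214.92]] [[192.06, 282.5], [242.28, 306.06], [297.61, 251.83]]
cents [[237.05, 167.28], [230.24, 214.92]] [[192.12, 282.54], [242.11, 306.34], [297.66, 252.0]]
top
fit mm [574.41860317 247.64576924] yaw -0.09327793893646989 
res [[-0.0, 0.0], [0.0, -0.0]]
side
fit mm [574.03180806 248.74993854] yaw -0.09546896428532958 
res [[-0.3, 0.0], [0.1, 0.0], [0.2, -0.2]]
both
fit mm [574.3216079  248.29455607] yaw -0.09400197131955373 
res [[-0.3, 0.1], [-0.3, 0.0], [-0.2, -0.2], [0.2, -0.2], [0.2, -0.4]]
6dof [ 0.5748  0.2478  0.0732  0.0013 -0.0006 -0.0953] 0.18147944453528453
---- 9
clicks [[236.58, 166.08], [229.42, 214.08]] [[190.72, 277.83], [240.94, 301.61], [296.94, 248.06]]
cents [[236.26, 166.05], [229.21, 214.14]] [[190.74, 278.17], [241.14, 301.67], [297.15, 247.98]]
top
fit mm [575.36413046 247.79062714] yaw -0.09635104063789068 
res [[-0.0, 0.0], [0.0, -0.0]]
side
fit mm [575.04561667 248.61156441] yaw -0.09674799905572336 
res [[-0.1, -0.0], [-0.0, 0.2], [0.2, -0.3]]
both
fit mm [575.24472843 248.27024185] yaw -0.0959992049737413 
res [[-0.2, 0.1], [-0.2, 0.0], [-0.1, -0.2], [0.0, 0.0], [0.2, -0.5]]
6dof [ 0.5755  0.248   0.082   0.0066  0.003  -0.0956] 0.08937798409019138
```

Request:
step_arm:
  xyz:
    - [0.0013,0,-0.0007]
    - [0.0013,0,-0.0007]
    - [0.0013,0,-0.0007]
    - [0.0013,0,-0.0007]
    - [0.0013,0,-0.0007]
    - [0.0013,0,-0.0007]
    - [0.0013,0,-0.0007]
    - [0.0013,0,-0.0007]
  rotation:
    - [0,0,0]
    - [0,0,0]
    - [0,0,0]
    - [0,0,0]
    - [0,0,0]
    - [0,0,0]
    - [0,0,0]
    - [0,0,0]

```text
clock: 20.15
tcp_pos: [0.5756, 0.2476, 0.2557]
orientation: [-1.57, 0.073, -0.073]
contact_force: [0.5, 0.1, -1.9]
grip_width: 0.0382
```

```bash
python3 look.py 11; python3 -c "
from m3 import *
run(11,src([(345,165),(305,452)],6,180,140),src([(101,373),(327,479),(576,235)],4.5,170,200),.0739)
print(np.abs(r.get_obs()['qvel']).max())
"
```

```text
t 20.15 pos [0.5756 0.2476 0.2557] psi -0.093 tilt 0.0004 -0.0 F [ 0.5  0.1 -1.9] w 0.0382 j7 -0.84
xyz [0.0013, 0.0002, 0.0016] rot [0.0, 0.0013, 0.0003] rows 0.0 0.0
t 20.25 pos [0.5756 0.2476 0.2558] psi -0.0931 tilt 0.0005 0.0 F [-0.5 -0.1 -1.7] w 0.0384 j7 -0.84
xyz [0.0012, 0.0003, 0.0016] rot [-0.0, 0.0012, 0.0003] rows 0.0 0.0
clicks [[237.08, 167.08], [230.42, 214.92]] [[192.06, 282.5], [242.28, 306.06], [297.61, 251.83]]
cents [[237.2, 167.24], [230.31, 214.74]] [[192.13, 282.54], [242.09, 306.11], [297.55, 251.83]]
top
fit mm [574.78490092 247.41472509] yaw -0.09503384204832015 
res [[0.0, -0.0], [-0.0, 0.0]]
side
fit mm [574.31349912 248.52981288] yaw -0.09373469536155969 
res [[-0.3, -0.1], [0.1, 0.1], [0.2, -0.2]]
both
fit mm [574.54743768 248.07795982] yaw -0.09324237588400831 
res [[-0.4, 0.0], [-0.3, 0.1], [-0.3, -0.3], [0.2, -0.1], [0.2, -0.4]]
6dof [ 0.575   0.2476  0.0731  0.0022  0.004  -0.0949] 0.19336360093817007
0.0010278106870985062
```

View pics/s11.png

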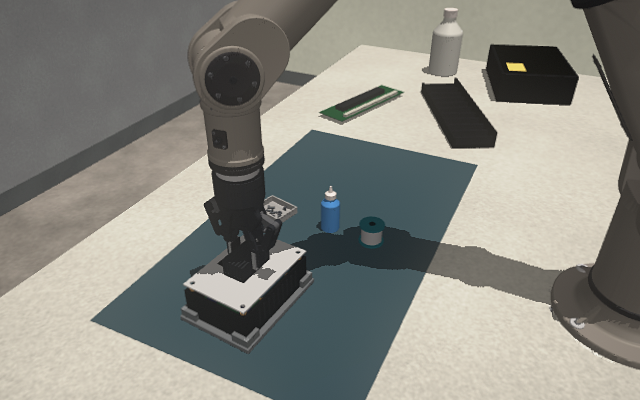

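View pics/f1.png

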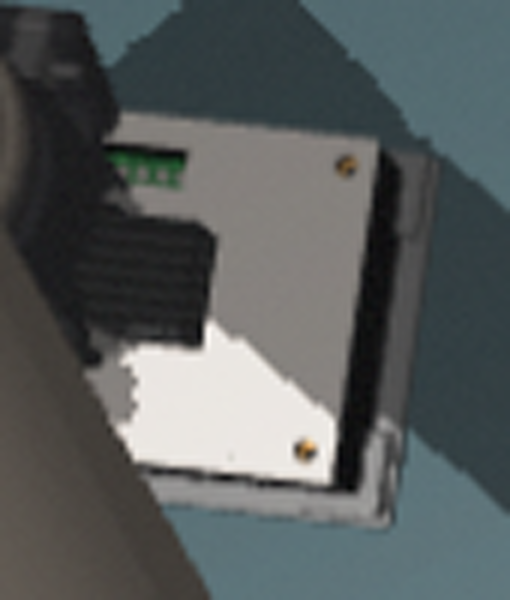

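```bash
python3 -c "
from bench import r
print(r.hand_in()); print(r.get_obs()['clock'])"
```

```text
the job is handed in; nothing more can be done
None
the job is handed in; nothing more can be done
```

The screw-knob is locked down, and the arm is holding the cover steady about 1 cm above the housing. I handed the job in at about 20.5 s.

**Knob:** I pressed it 6.6 mm to its bottom, where the push rose to 14 N with no further travel. I then turned it clockwise about 1.27 rad to the stop, where the moment rose to 0.42 N m. After release, the pictures showed it still down with its slot turned to match.

**Cover:** I gripped it by the heat sink with 90 N.
- **Alignment:** judged in each camera separately against that camera's own housing fit, the cover is within about 0.3 mm and 0.002 rad.
- **Height:** the underside is about 72 mm over the bench, which leaves roughly 10 mm above the rim.
- **Level and contact:** the tool is tilted under 0.001 rad. The wrist reads only about the plate's weight, so it is not touching the housing.

**Disagreements and limits:**
- The two cameras differ by about 1 mm in absolute y for the cover and the housing alike, which fits the stated calibration error.
- My looser fit of the cover's tilt gave up to 0.005 rad, which is about the noise of that measurement.
- The arm hid some holes: a and d from the top camera, and b from the side camera.

The solder spool, screw tray and bottle look unmoved in the last side picture, compared by eye.

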